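Gauge the candle holders and sort out the good one

ROBOT

A 6-joint arm with a two-finger parallel gripper is mounted at the origin on a cart in front of the work surface, level with it; the furniture and walls round the work are solid. World frame = base frame: x ahead of the robot, y to its left, z up, the work surface at z = 0. Lengths are in m, angles in degrees, forces in N, time in s.
With the tool pointing down it reaches from about 0.35 to 0.85 m from the base axis. Payload 8.1 kg.
Tool frame: the origin (TCP) lies midway between the tips of the shut fingers; the grasp point (between the pads) lies pinch_z behind it (pinch_z is the distance from the TCP to the grasp point, in m); z points along the fingers, y is the line along which they close (so a half turn about z gives the same grasp; the last joint's range is limited). The gripper opens to 85 mm and grips with 20 to 120 N. Pads are 22 mm wide; open, the fingers measure 114 mm over their backs; the gripper's body (76 mm by 85 mm) begins 54 mm behind the grasp point. The pads swing forward as they close: fully open they stand 13 mm farther back than shut.
Start: joints at [-75.31, 7.471, 85.268, -0, 87.261, -4.893], TCP at [0.201, -0.565, 0.231] pointing down, gripper open.
Joint ranges: [-169.43, 169.43], [-51.17, 129.36], [1.28, 143.12], [-76.62, 256.62], [0, 156.53], [-152.29, 152.29]. Speed limits (degrees/s): [136.94, 136.94, 159.86, 180, 180, 180].

INTERFACE

Orientations are given as [roll, pitch, yaw] about the fixed x, y, z axes, in that order (R = Rz(yaw) Ry(pitch) Rx(roll)).
In Python, from workcell import read_state, grab_frame, camera_model, hand_in, pinch_z gives the robot as it stands.
- The arm moves only by the tool jog_arm, never from a script. Its argument "increments" is a list of rows, each an object with "slide": the shift along the world's x, y, z in m, a list of three; "roll": the turn about the world's z in degrees; "grip": the opening in per cent of the stroke, from 0 (shut) to 100 (fully open). In form: [{"slide": [dx, dy, dz], "roll": roll, "grip": grip}, ...]. A call has 1 to 12 rows; each row is the pose to reach, as a shift and turn from the pose commanded when the call began; what a row does not reach only later rows make up. A row lasts 1/10 s, in which the tool goes at most 50 mm and 8.59 degrees, less where a joint would pass 70% of its speed; a pose out of reach is approached as far as the arm can. A call with a gripper value outside its range is refused whole. The fingers move at their own pace and stop on an object; "newtons" is the grip in N (left out, the last holds). Time passes only in rows, so rows that repeat a pose let the fingers close. It gives the time, the measured TCP pose, the force, the opening and the grip force at its end, in the units of the state.
- read_state(): the state, without advancing time (a new reading comes with each control period).
- grab_frame(name): name is "side" or "top" or "wrist"; returns the picture (420x560x3 uint8, red, green, blue); there is no depth.
- camera_model(name): a dict with "fx", "fy", "cx", "cy" (pixels), "xyz" and "attitude" of the camera in the world; the wrist camera has in their place "T_tool_cam" (4x4, takes a point from camera to tool coordinates, whose origin is the TCP and whose axes are the flange's). Camera axes: x right, y up, looking along -z (the intrinsics and any distortion apply to the point x, -y, -z); pixel columns grow to the right and rows downward; lengths in m; the calibration is good to about 2 mm. A picture is of the moment at which its call begins: read the wrist's pose just before it. camera_model takes no time and is no camera call.
- hand_in(): hands the job in; it is judged then, once.
The state is a dict: "time_s": time; "q": joint angles; "joint_velocities": joint speeds; "joint_efforts": joint torques, N m; "ee_pos": TCP position; "eef_rot": TCP orientation; "contact_force": force on the tool from outside, world axes, zero at the start; "wrist_torque": the same for the moment, N m; "finger_gap": finger opening in m; "finger_force": force on a finger pad.
Only numpy, scipy, OpenCV 4.12 (cv2) and the standard library are available. Lean on these libraries where they do the work, as an engineer would, in place of code of your own. Each camera call takes 0.05 s, during which the arm holds its last target. There are 200 camera calls.

TASK

Two of the three turned wooden candle holders are bored too tight for candles. Try the steel plug gauge gently in the bores, never forcing it: first feel it stop in at least one tight holder, then leave it standing fully home in the only holder that it passes. Last, set that holder, with the gauge still in it, upright in the wooden tray; leave the tight ones upright about where they stand and disturb nothing else.

Things in the scene. Friction and masses are not known exactly. Their poses are not given: they have to be found in the camera images.
- gauge: plug gauge, 70 mm long, 0.12 kg, loose, upright: steel pin 18 mm across, 32 mm long, nose bevelled 1.3 mm; steel collar 30 mm across, 4 mm thick; dark wooden grip 22 mm across, 36 to 70 mm above the nose. Origin: centre of the nose end; z toward the grip. Fully home: collar on a holder's top (nose 24 mm above its underside). 2 to 8 N is enough to feel it stop; over 25 N is forcing.
- holder_a: one of three like turned wooden candle holders, loose, 0.2 kg: foot 58 mm across, 7 mm high; body 46 mm across, top at 56 mm. Bore down its axis: mouth 19.4 mm, floor 20 mm above the underside. In two of the three (not told which) the bore narrows to 13.8 mm from 18 mm below the top, so the gauge stops 18 mm in. Origin: centre of the underside; z up.
- holder_b: another of the three holders, as holder_a in every outer size; origin: centre of the underside, z up
- holder_c: another of the three holders, as holder_a in every outer size; origin: centre of the underside, z up
- stand: fixed pale wooden block 70 x 70 x 30 mm with a 21 mm hole 24 mm deep in its top, in which the gauge stands at the start (nose 6 mm above the worktop, collar 8 mm above the block). Origin: centre of the underside.
- tray: fixed shallow square tray of pale wood, 160 x 160 mm outside, 14 mm high, walls 5 mm, floor 5 mm thick (inner floor 5 mm above the worktop, at z = 0.005). Origin: centre of the underside; x and y along its sides.
- teaspoon: bystander: metal teaspoon 132 x 26 x 9 mm lying among the holders; origin: centre of the underside
- peg: bystander: clothes peg 15 x 72 x 12 mm lying among the holders; origin: centre of the underside
- garlic: bystander: garlic bulb, 53 mm high; origin: centre of the underside
- lemon: bystander: lemon 83 x 58 x 58 mm; origin: centre of the underside
- egg_timer: bystander: round egg timer 55 mm across, 56 mm high; origin: centre of the underside
- salt_shaker: bystander: salt shaker 44 mm across, 90 mm high; origin: centre of the underside
- mug: bystander: mug 92 mm wide, 127 mm with its handle, 95 mm high; origin: centre of the underside

How it is judged (in metres and radians):
On the way, in this order (a step that is already met when the one before it is completed fails the run):
1. the gauge has been felt to stop in a tight holder: nose about 18 mm into the mouth, in line with it, pressing with at least 2 N ((((z of gauge in the frame of holder_a between 0.01 and 0.04 m and horizontal distance between gauge and holder_a below 0.004 m and angle between the z axis of gauge and the z axis of holder_a, either way round below 0.12 rad) and z of gauge in the frame of holder_a above 0.035 m and contact force between gauge and holder_a above 2 N) or ((z of gauge in the frame of holder_b between 0.01 and 0.04 m and horizontal distance between gauge and holder_b below 0.004 m and angle between the z axis of gauge and the z axis of holder_b, either way round below 0.12 rad) and z of gauge in the frame of holder_b above 0.035 m and contact force between gauge and holder_b above 2 N) or ((z of gauge in the frame of holder_c between 0.01 and 0.04 m and horizontal distance between gauge and holder_c below 0.004 m and angle between the z axis of gauge and the z axis of holder_c, either way round below 0.12 rad) and z of gauge in the frame of holder_c above 0.035 m and contact force between gauge and holder_c above 2 N))), for 0.1 s.
2. the gauge is fully home in a holder: collar within 2.5 mm of its top (((z of gauge in the frame of holder_a between 0.01 and 0.0265 m and horizontal distance between gauge and holder_a below 0.004 m and angle between the z axis of gauge and the z axis of holder_a, either way round below 0.12 rad) or (z of gauge in the frame of holder_b between 0.01 and 0.0265 m and horizontal distance between gauge and holder_b below 0.004 m and angle between the z axis of gauge and the z axis of holder_b, either way round below 0.12 rad) or (z of gauge in the frame of holder_c between 0.01 and 0.0265 m and horizontal distance between gauge and holder_c below 0.004 m and angle between the z axis of gauge and the z axis of holder_c, either way round below 0.12 rad))), for 0.2 s.
At the end, for the whole second after the job is handed in: The holder that the gauge passes stands upright (0.06 rad) on the tray floor, within 50 mm of its centre in tray x and y, at rest, the gauge in it with its collar within 2.5 mm of the top; the two others upright on the worktop, within 50 mm of where they started ((((z of gauge in the frame of holder_a between 0.01 and 0.0265 m and horizontal distance between gauge and holder_a below 0.004 m and angle between the z axis of gauge and the z axis of holder_a, either way round below 0.12 rad) and x of holder_a in the frame of tray between -0.05 and 0.05 m and y of holder_a in the frame of tray between -0.05 and 0.05 m and z of holder_a in the frame of tray below 0.008 m and angle between each of holder_a, holder_b, holder_c's own z axis and vertical below 0.06 rad and linear speed of each of holder_a, gauge below 0.02 m/s and distance of each of holder_b, holder_c from where it was at the start of the episode below 0.05 m and height (world z) of each of holder_b, holder_c below 0.005 m) or ((z of gauge in the frame of holder_b between 0.01 and 0.0265 m and horizontal distance between gauge and holder_b below 0.004 m and angle between the z axis of gauge and the z axis of holder_b, either way round below 0.12 rad) and x of holder_b in the frame of tray between -0.05 and 0.05 m and y of holder_b in the frame of tray between -0.05 and 0.05 m and z of holder_b in the frame of tray below 0.008 m and angle between each of holder_b, holder_a, holder_c's own z axis and vertical below 0.06 rad and linear speed of each of holder_b, gauge below 0.02 m/s and distance of each of holder_a, holder_c from where it was at the start of the episode below 0.05 m and height (world z) of each of holder_a, holder_c below 0.005 m) or ((z of gauge in the frame of holder_c between 0.01 and 0.0265 m and horizontal distance between gauge and holder_c below 0.004 m and angle between the z axis of gauge and the z axis of holder_c, either way round below 0.12 rad) and x of holder_c in the frame of tray between -0.05 and 0.05 m and y of holder_c in the frame of tray between -0.05 and 0.05 m and z of holder_c in the frame of tray below 0.008 m and angle between each of holder_c, holder_a, holder_b's own z axis and vertical below 0.06 rad and linear speed of each of holder_c, gauge below 0.02 m/s and distance of each of holder_a, holder_b from where it was at the start of the episode below 0.05 m and height (world z) of each of holder_a, holder_b below 0.005 m))); the robot touches nothing.
It fails at once if the gauge is forced: more than 25 N between gauge and a holder (contact force between gauge and holder_a above 25 N or contact force between gauge and holder_b above 25 N or contact force between gauge and holder_c above 25 N).
It fails at once if a holder is knocked over (tilt over 0.5 rad) (angle between any of holder_a, holder_b, holder_c's own z axis and vertical above 0.5 rad).
It fails at once if a holder is dropped, not set down: off the fingers with its underside over 40 mm above the worktop ((height (world z) of holder_a above 0.04 m and contact force between the fingers and holder_a below 0.05 N) or (height (world z) of holder_b above 0.04 m and contact force between the fingers and holder_b below 0.05 N) or (height (world z) of holder_c above 0.04 m and contact force between the fingers and holder_c below 0.05 N)).
It fails at once if a bystander is moved more than 40 mm (distance of any of teaspoon, peg, garlic, lemon, egg_timer, salt_shaker, mug from where it was at the start of the episode above 0.04 m).
It also fails if it takes over 61 s, if anything falls off the work surface, if the arm or the gripper's body presses on something with over 40 N, if the wrist force passes 120 N, or if a joint passes its speed limit or range.

## Working session

There is one attempt and no reset: what is moved stays moved. The work goes in short steps, Python scripts to look and compute and a tool call to move; the robot and the scene stay as the last step left them, time stands still between calls to the robot, and variables do not carry over. Pictures are saved under pics/ and viewed, at most 13 in all, crops included, and the job is handed in when it is done.

Besides the shell and the picture viewer there is one more tool, called after "Call:" in YAML: its name, and indented under it one key for each argument. jog_arm: Moves the arm, as the interface text tells. Its arguments: {"type":"object","properties":{"increments":{"type":"array"},"newtons":{"type":"number"}},"required":["increments"]}

```bash
mkdir -p pics; ls; python3 - <<'E'
from workcell import *
import cv2, json
s=read_state(); print({k:s[k] for k in s})
print(pinch_z)
for n in("top","side","wrist"):
    print(n,camera_model(n))
for n in("top","side"):
    cv2.imwrite(f"pics/{n}0.png",grab_frame(n)[:,:,::-1])
E
```

```text
pics
{'time_s': 0.0, 'q': array([-7.53097856e+01,  7.51494880e+00,  8.53311137e+01, -1.86794618e-03,
        8.72598472e+01, -4.89303648e+00]), 'joint_velocities': array([-0.04208958,  0.06828227, -0.03210857, -0.04593802,  0.00303347,
       -0.05496203]), 'joint_efforts': array([-1.71517542e-03, -5.69412911e+01, -5.00544047e+01, -3.08873323e-04,
        1.50652259e-02, -5.15261979e-05]), 'ee_pos': array([ 0.20097492, -0.56475254,  0.2302285 ]), 'eef_rot': array([-1.79894317e+02, -7.17480740e-03,  1.95833353e+01]), 'contact_force': array([ 0.2700556 , -0.43827307,  0.061049  ]), 'wrist_torque': array([-0.0088584 , -0.02757267,  0.07527824]), 'finger_force': 0.0, 'finger_gap': 0.08573993316779051}
0.0187
top {'fx': 416.3029925304764, 'fy': 416.3029925304764, 'cx': 281.1943639827717, 'cy': 205.10818433116899, 'xyz': array([ 0.40426285, -0.03857272,  0.97985781]), 'attitude': array([  9.47428496,   1.49284614, -90.33477322])}
side {'fx': 387.01724548191663, 'fy': 387.01724548191663, 'cx': 276.59838318512004, 'cy': 208.75800938401656, 'xyz': array([0.50043076, 0.83834872, 0.54110725]), 'attitude': array([  59.26114365,    0.80906296, -175.48898542])}
wrist {'fx': 305.9508740900538, 'fy': 305.9508740900538, 'cx': 276.81151684017186, 'cy': 209.6890223601131, 'T_tool_cam': array([[-1.15945236e-05,  9.64539279e-01,  2.63939346e-01,
         6.66404501e-02],
       [ 9.99999991e-01,  4.55263423e-05, -1.22442608e-04,
         1.37092133e-04],
       [-1.30116898e-04,  2.63939343e-01, -9.64539272e-01,
        -1.43561246e-01],
       [ 0.00000000e+00,  0.00000000e+00,  0.00000000e+00,
         1.00000000e+00]])}
```

View pics/top0.png

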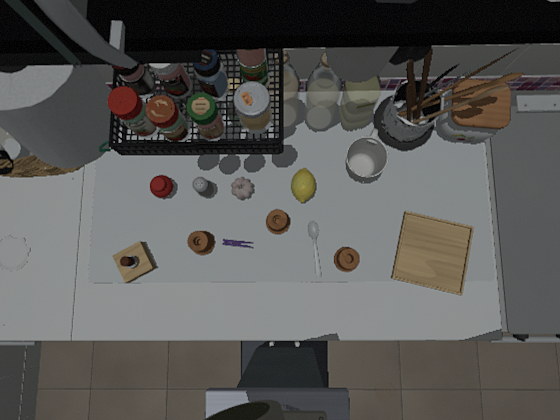

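View pics/side0.png

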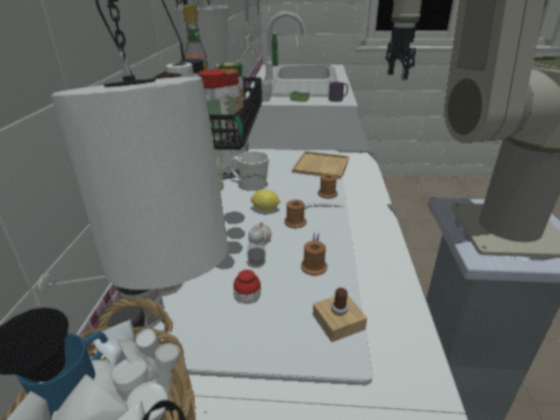

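The top view shows holders at about (201,242), (277,221) and (346,259), the gauge in its stand at (133,262), the tray at (433,252), the spoon at (315,245), the peg at (238,243) and the other bystanders behind. The side view agrees.

```bash
cat > h.py <<'E'
import numpy as np, cv2
from scipy.spatial.transform import Rotation as R
from workcell import *
def cam(n, st=None):
    m=camera_model(n)
    if n=="wrist":
        s=st or read_state(); T=np.eye(4)
        T[:3,:3]=R.from_euler("xyz",s["eef_rot"],degrees=True).as_matrix(); T[:3,3]=s["ee_pos"]
        W=T@m["T_tool_cam"]; return m,W[:3,:3],W[:3,3]
    return m,R.from_euler("xyz",m["attitude"],degrees=True).as_matrix(),np.array(m["xyz"])
def ray(c,u,v,z):
    m,A,p=c
    d=A@np.array([(u-m["cx"])/m["fx"],-(v-m["cy"])/m["fy"],-1.])
    return p+d*(z-p[2])/d[2]
def proj(c,X):
    m,A,p=c; q=A.T@(np.asarray(X)-p)
    return m["cx"]-m["fx"]*q[0]/q[2], m["cy"]+m["fy"]*q[1]/q[2]
def blobs(mask,amin=20):
    n,l,s,c=cv2.connectedComponentsWithStats(mask.astype(np.uint8))
    return [(s[i],c[i],l==i) for i in range(1,n) if s[i][4]>=amin]
E
python3 - <<'E'
from h import *
im=cv2.imread("pics/top0.png"); hsv=cv2.cvtColor(im,cv2.COLOR_BGR2HSV); c=cam("top")
for n,p in dict(h1=(201,242),h2=(277,221),h3=(346,259)).items():
    print(n,hsv[p[1]-8,p[0]],ray(c,*p,.056).round(3))
for n,u,v,z in [("stand",133,262,.03),("tray",433,252,.01),("spoon",315,245,.005),("sp1",313,222,.005),("sp2",319,275,.005),("peg",238,243,.01),("peg1",222,242,.01),("peg2",254,243,.01),("garlic",242,187,.03),("lemon",303,185,.03),("timer",161,187,.04),("salt",201,185,.07),("mug",366,158,.09)]:
    print(n,ray(c,u,v,z).round(3))
m=cv2.inRange(hsv,(3,110,50),(16,255,255))
for s,cc,_ in blobs(m[200:300]>0,60): print(s,cc+[0,200],ray(c,cc[0],cc[1]+200,.056).round(4))
m=cv2.inRange(hsv,(8,40,70),(30,200,255))
for s,cc,k in blobs(m[200:300]>0,300):
    r=cv2.minAreaRect(np.argwhere(k)[:,::-1].astype(np.float32)); print(s,r,[ray(c,b[0],b[1]+200,.02).round(3) for b in cv2.boxPoints(r)])
E
```

```text
h1 [ 13 124 109] [0.477 0.164 0.056]
h2 [ 14 130 108] [ 0.523 -0.006  0.056]
h3 [ 14 128 102] [ 0.437 -0.157  0.056]
stand [0.435 0.325 0.03 ]
tray [ 0.454 -0.362  0.01 ]
spoon [ 0.472 -0.092  0.005]
sp1 [ 0.526 -0.089  0.005]
sp2 [ 0.403 -0.1    0.005]
peg [0.478 0.087 0.01 ]
peg1 [0.48  0.125 0.01 ]
peg2 [0.477 0.05  0.01 ]
garlic [0.607 0.077 0.03 ]
lemon [ 0.61  -0.066  0.03 ]
timer [0.607 0.264 0.04 ]
salt [0.604 0.164 0.07 ]
mug [ 0.656 -0.203  0.09 ]
[266  10  23  24 395] [276.74683544 221.17721519] [ 0.5223 -0.0052  0.056 ]
[188  31  26  24 360] [198.9        242.03055556] [0.4771 0.1686 0.056 ]
[334  47  25  24 435] [346.28505747 258.60689655] [ 0.4381 -0.1576  0.056 ]
[266   9  23  25 375] ((276.2559814453125, 21.408002853393555), (24.507307052612305, 21.466257095336914), 79.69515228271484) [array([0.55 , 0.027, 0.02 ]), array([ 0.559, -0.022,  0.02 ]), array([ 0.502, -0.032,  0.02 ]), array([0.494, 0.017, 0.02 ])]
[ 392   11   82   84 4896] ((432.8931884765625, 52.629215240478516), (74.42849731445312, 69.3316879272461), 12.994616508483887) [array([ 0.395, -0.257,  0.02 ]), array([ 0.549, -0.3  ,  0.02 ]), array([ 0.509, -0.463,  0.02 ]), array([ 0.358, -0.416,  0.02 ])]
[188  31  26  24 332] ((199.1829376220703, 42.85367202758789), (25.612497329711914, 20.14641571044922), 51.34019470214844) [array([0.487, 0.213, 0.02 ]), array([0.516, 0.177, 0.02 ]), array([0.469, 0.139, 0.02 ]), array([0.441, 0.175, 0.02 ])]
[113  41  40  42 768] ((132.10000610351562, 61.69999694824219), (30.857736587524414, 31.752166748046875), 63.43495178222656) [array([0.451, 0.381, 0.02 ]), array([0.484, 0.316, 0.02 ]), array([0.42 , 0.281, 0.02 ]), array([0.388, 0.345, 0.02 ])]
[334  47  25  25 405] ((346.0, 59.0), (24.0, 24.0), 90.0) [array([ 0.466, -0.135,  0.02 ]), array([ 0.466, -0.19 ,  0.02 ]), array([ 0.411, -0.188,  0.02 ]), array([ 0.412, -0.134,  0.02 ])]
```

Call:
jog_arm:
  increments:
    - {"slide": [0.174, 0.386, -0.08], "roll": 0, "grip": 100}
    - {"slide": [0.174, 0.386, -0.08], "roll": 0, "grip": 100}
    - {"slide": [0.174, 0.386, -0.08], "roll": 0, "grip": 100}
    - {"slide": [0.174, 0.386, -0.08], "roll": 0, "grip": 100}
    - {"slide": [0.174, 0.386, -0.08], "roll": 0, "grip": 100}
    - {"slide": [0.174, 0.386, -0.08], "roll": 0, "grip": 100}
    - {"slide": [0.174, 0.386, -0.08], "roll": 0, "grip": 100}
    - {"slide": [0.174, 0.386, -0.08], "roll": 0, "grip": 100}
    - {"slide": [0.174, 0.386, -0.08], "roll": 0, "grip": 100}
    - {"slide": [0.174, 0.386, -0.08], "roll": 0, "grip": 100}
    - {"slide": [0.174, 0.386, -0.08], "roll": 0, "grip": 100}
    - {"slide": [0.174, 0.386, -0.08], "roll": 0, "grip": 100}

```text
time_s: 1.3
ee_pos: [0.375, -0.18, 0.1515]
eef_rot: [180.0, 0.0, 19.6]
contact_force: [0.1, -0.5, -0.5]
finger_gap: 0.0854
finger_force: 0.0
```

```bash
cat > shot.py <<'E'
import sys; from h import *
n=sys.argv[1]; s=read_state(); im=grab_frame("wrist")[:,:,::-1]; cv2.imwrite(f"pics/{n}.png",im)
np.save(f"pics/{n}.npy",np.r_[s["ee_pos"],s["eef_rot"]])
c=cam("wrist",s); print(s["ee_pos"].round(4),s["eef_rot"].round(2),s["time_s"])
hsv=cv2.cvtColor(np.ascontiguousarray(im),cv2.COLOR_BGR2HSV)
m=cv2.inRange(hsv,(3,90,40),(18,255,255))
for st,cc,k in blobs(m>0,400): print(st,cc.round(1),ray(c,*cc,.056).round(4))
E
python3 shot.py w_h3
```

```text
[ 0.375  -0.18    0.1515] [1.7997e+02 1.0000e-02 1.9560e+01] 1.3
[  364    57   196   233 27098] [477.8 176.1] [ 0.4549 -0.3197  0.056 ]
[ 251   93   62   66 3198] [281.3 125.6] [ 0.4392 -0.1611  0.056 ]
```

Call:
jog_arm:
  increments:
    - {"slide": [0.084, 0.152, 0], "roll": 0, "grip": 100}
    - {"slide": [0.084, 0.152, 0], "roll": 0, "grip": 100}
    - {"slide": [0.084, 0.152, 0], "roll": 0, "grip": 100}
    - {"slide": [0.084, 0.152, 0], "roll": 0, "grip": 100}
    - {"slide": [0.084, 0.152, 0], "roll": 0, "grip": 100}
    - {"slide": [0.084, 0.152, 0], "roll": 0, "grip": 100}
    - {"slide": [0.084, 0.152, 0], "roll": 0, "grip": 100}

```text
time_s: 2.05
ee_pos: [0.4588, -0.0287, 0.1512]
eef_rot: [180.0, 0.0, 19.5]
contact_force: [0.4, 0.3, 0.6]
finger_gap: 0.0856
finger_force: 0.0
```

```bash
python3 shot.py w_h2
```

```text
[ 0.4588 -0.0287  0.1512] [1.7999e+02 3.0000e-02 1.9480e+01] 2.05
[   0   64  105   72 6050] [51.  99.2] [0.4842 0.1564 0.056 ]
[ 245   86   63   66 3261] [275.8 118.2] [ 0.5267 -0.0041  0.056 ]
[ 463  213   97  134 5416] [529.6 284.7] [ 0.4695 -0.2578  0.056 ]
[ 365  231   76   66 2254] [405.  257.5] [ 0.4567 -0.1446  0.056 ]
```

Call:
jog_arm:
  increments:
    - {"slide": [-0.045, 0.17, 0], "roll": 0, "grip": 100}
    - {"slide": [-0.045, 0.17, 0], "roll": 0, "grip": 100}
    - {"slide": [-0.045, 0.17, 0], "roll": 0, "grip": 100}
    - {"slide": [-0.045, 0.17, 0], "roll": 0, "grip": 100}
    - {"slide": [-0.045, 0.17, 0], "roll": 0, "grip": 100}
    - {"slide": [-0.045, 0.17, 0], "roll": 0, "grip": 100}
    - {"slide": [-0.045, 0.17, 0], "roll": 0, "grip": 100}

```text
time_s: 2.8
ee_pos: [0.4145, 0.1414, 0.1513]
eef_rot: [180.0, -0.0, 19.5]
contact_force: [-0.4, -0.7, 0.6]
finger_gap: 0.0855
finger_force: 0.0
```

```bash
python3 shot.py w_h1
```

```text
[0.4145 0.1414 0.1513] [179.97  -0.    19.49] 2.8
[  12   54  126  101 8366] [ 75.5 103.8] [0.4427 0.309  0.056 ]
[ 235   87   64   65 3292] [266.2 118.7] [0.4797 0.1726 0.056 ]
[ 434  104  102   64 5429] [484.  136.2] [0.5229 0.0124 0.056 ]
[ 530  245   30   52 1197] [546.8 271.7] [ 0.441  -0.0951  0.056 ]
```

Call:
jog_arm:
  increments:
    - {"slide": [-0.042, 0.16, 0], "roll": 0, "grip": 100}
    - {"slide": [-0.042, 0.16, 0], "roll": 0, "grip": 100}
    - {"slide": [-0.042, 0.16, 0], "roll": 0, "grip": 100}
    - {"slide": [-0.042, 0.16, 0], "roll": 0, "grip": 100}
    - {"slide": [-0.042, 0.16, 0], "roll": 0, "grip": 100}
    - {"slide": [-0.042, 0.16, 0], "roll": 0, "grip": 100}
    - {"slide": [-0.042, 0.16, 0], "roll": 0, "grip": 100}

```text
time_s: 3.55
ee_pos: [0.3728, 0.3013, 0.1512]
eef_rot: [180.0, 0.0, 19.5]
contact_force: [0.4, -0.6, 0.3]
finger_gap: 0.0851
finger_force: 0.0
```

```bash
python3 shot.py w_g; python3 - <<'E'
import cv2,numpy as np
a=[cv2.imread(f"pics/{n}.png") for n in("w_h3","w_h2","w_h1","w_g")]
cv2.imwrite("pics/mos.png",cv2.resize(np.vstack([np.hstack(a[:2]),np.hstack(a[2:])]),(800,600),interpolation=cv2.INTER_AREA))
E
```

```text
[0.3728 0.3013 0.1512] [1.7997e+02 1.0000e-02 1.9470e+01] 3.55
[ 223   74   94   98 5913] [270.9 121.7] [0.4371 0.3285 0.056 ]
[ 413  103   99   65 5207] [461.8 135.7] [0.4758 0.1886 0.056 ]
[255 109  30  31 739] [269.7 123.9] [0.4353 0.3288 0.056 ]
```

View pics/mos.png

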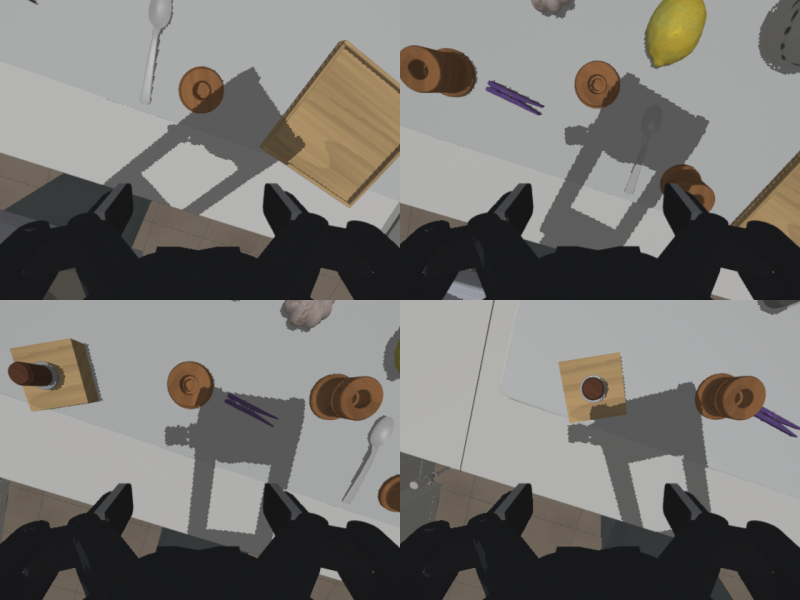

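The mosaic shows all four targets seen from above, with clear bores at roughly (281,125), (276,118) and (266,119) in their own frames; the grip top is at (270,124). I'll enlarge the bores.

```bash
python3 - <<'E'
import cv2,numpy as np
o=[]
for n,(u,v) in dict(w_h3=(281,126),w_h2=(276,118),w_h1=(266,119),w_g=(270,124)).items():
    o.append(cv2.convertScaleAbs(cv2.resize(cv2.imread(f"pics/{n}.png")[v-34:v+34,u-34:u+34],(380,290),interpolation=cv2.INTER_NEAREST),alpha=1.5))
cv2.imwrite("pics/crop.png",np.vstack([np.hstack(o[:2]),np.hstack(o[2:])]))
E
```

```text
(no output)
```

View pics/crop.png

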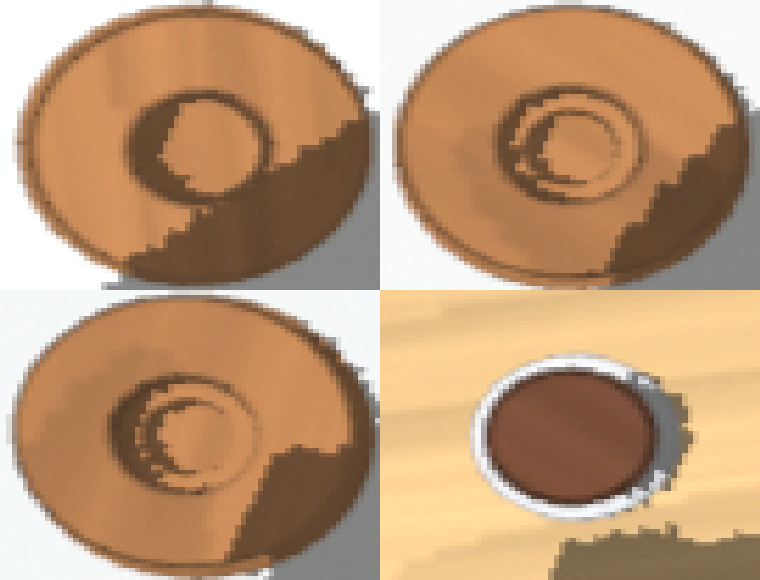

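Enlarged crops: in holder h3 (top left) the bore shows no inner step, while h2 and h1 show a second, smaller ring, so they look tight; grip and collar rings are at about (271,122).

```bash
cat > rim.py <<'E'
from h import *
from scipy.ndimage import map_coordinates
from scipy.optimize import least_squares
def load(n):
    p=np.load(f"pics/{n}.npy"); return cv2.imread(f"pics/{n}.png"), cam("wrist",dict(ee_pos=p[:3],eef_rot=p[3:]))
def rim(im,c,XY,z,r,dr=.0018,ch=None,sign=0):
    """project a ring of radius r about XY at height z, pick the strongest radial edge at each angle, fit a circle on the plane"""
    g=im.mean(2) if ch is None else im[:,:,ch].astype(float)
    XY=np.array(XY[:2],float); th=np.linspace(0,2*np.pi,120,endpoint=False); rr=np.arange(r-dr,r+dr,.0001)
    for _ in range(3):
        pts=[]
        for t in th:
            P=np.array([proj(c,[XY[0]+q*np.cos(t),XY[1]+q*np.sin(t),z]) for q in rr])
            d=np.gradient(map_coordinates(g,[P[:,1],P[:,0]],order=1))
            k=np.argmax(abs(d) if sign==0 else sign*d); pts.append(XY+rr[k]*np.array([np.cos(t),np.sin(t)]))
        pts=np.array(pts)
        s=least_squares(lambda x:np.hypot(*(pts-x[:2]).T)-x[2],[*XY,r],loss="soft_l1",f_scale=.0003)
        XY=s.x[:2]
    return s.x, np.median(abs(s.fun))
E
python3 - <<'E'
from rim import *
for n,(u,v) in dict(w_h3=(282,126),w_h2=(275.5,118),w_h1=(265,119)).items():
    im,c=load(n); p=ray(c,u,v,.056)
    print(n,p.round(4),"bore",*[np.round(x,4) for x in rim(im,c,p,.056,.0097)],"top",*[np.round(x,4) for x in rim(im,c,p,.056,.023)])
im,c=load("w_g"); p=ray(c,270,124,.076)
print("g",p.round(4),*[np.round(x,4) for x in rim(im,c,p,.076,.011,sign=1)], "collar",*[np.round(x,4) for x in rim(im,c,p,.042,.015)])
E
```

```text
w_h3 [ 0.4391 -0.1616  0.056 ] bore [ 0.4384 -0.1607  0.009 ] 0.0002 top [ 0.4387 -0.1611  0.024 ] 0.0002
w_h2 [ 0.5267 -0.0038  0.056 ] bore [ 0.527  -0.0043  0.0085] 0.0003 top [ 0.5263 -0.0042  0.024 ] 0.0001
w_h1 [0.4792 0.1734 0.056 ] bore [0.4793 0.1744 0.0096] 0.0004 top [0.4792 0.1726 0.0242] 0.0002
g [0.4354 0.3282 0.076 ] [0.4354 0.3283 0.0108] 0.0001 collar [0.436  0.3269 0.0141] 0.0004
```

Call:
jog_arm:
  increments:
    - {"slide": [0.0626, 0.027, 0], "roll": 0, "grip": 55}
    - {"slide": [0.0626, 0.027, 0], "roll": 0, "grip": 55}
    - {"slide": [0.0626, 0.027, -0.03], "roll": 0, "grip": 55}
    - {"slide": [0.0626, 0.027, -0.06], "roll": 0, "grip": 55}
    - {"slide": [0.0626, 0.027, -0.085], "roll": 0, "grip": 55}
    - {"slide": [0.0626, 0.027, -0.1], "roll": 0, "grip": 55}
    - {"slide": [0.0626, 0.027, -0.106], "roll": 0, "grip": 55}
    - {"slide": [0.0626, 0.027, -0.106], "roll": 0, "grip": 55}
    - {"slide": [0.0626, 0.027, -0.106], "roll": 0, "grip": 55}
  newtons: 40

```text
time_s: 4.5
ee_pos: [0.4358, 0.3301, 0.0467]
eef_rot: [-180.0, -0.1, 19.6]
contact_force: [-0.5, -0.1, -0.1]
finger_gap: 0.0467
finger_force: 0.0
```

```bash
python3 shot.py w_pre
```

```text
[0.4358 0.3301 0.0467] [-1.7998e+02 -1.2000e-01  1.9560e+01] 4.5
[  206   174   135   141 12881] [275.7 240.7] [0.4496 0.3354 0.056 ]
[ 478  207   82  110 6412] [524.5 254.2] [0.4827 0.222  0.056 ]
```

View pics/w_pre.png

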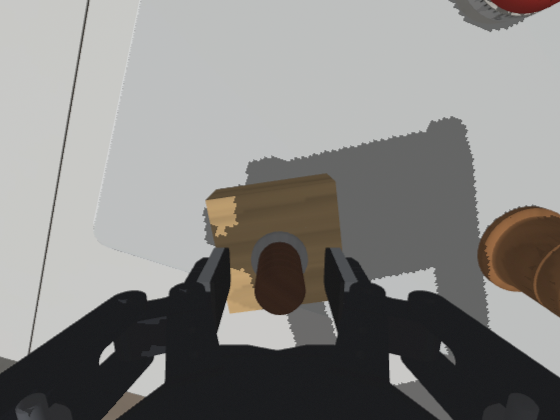

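The picture shows the gauge between the open fingers, with the grip axis near column 279 and the fingers' midline near 278. I'll close on it and lift it clear.

Call:
jog_arm:
  increments:
    - {"slide": [0, -0.001, 0], "roll": 0, "grip": 55}
    - {"slide": [0, -0.001, 0], "roll": 0, "grip": 0}
    - {"slide": [0, -0.001, 0], "roll": 0, "grip": 0}
    - {"slide": [0, -0.001, 0], "roll": 0, "grip": 0}
    - {"slide": [0, -0.001, 0], "roll": 0, "grip": 0}
    - {"slide": [0, -0.001, 0], "roll": 0, "grip": 0}
    - {"slide": [0, -0.001, 0], "roll": 0, "grip": 0}
    - {"slide": [0, -0.001, 0], "roll": 0, "grip": 0}
  newtons: 40

```text
time_s: 5.35
ee_pos: [0.4352, 0.329, 0.046]
eef_rot: [-180.0, -0.1, 19.6]
contact_force: [0.2, -0.8, 5.6]
finger_gap: 0.0208
finger_force: 39.0
```

Call:
jog_arm:
  increments:
    - {"slide": [0, 0, 0.02], "roll": 0, "grip": 0}
    - {"slide": [0, 0, 0.05], "roll": 0, "grip": 0}
    - {"slide": [0, 0, 0.08], "roll": 0, "grip": 0}
    - {"slide": [0, 0, 0.1], "roll": 0, "grip": 0}
    - {"slide": [0, 0, 0.1], "roll": 0, "grip": 0}
    - {"slide": [0, 0, 0.1], "roll": 0, "grip": 0}
    - {"slide": [0, 0, 0.1], "roll": 0, "grip": 0}

```text
time_s: 6.05
ee_pos: [0.4336, 0.328, 0.1431]
eef_rot: [180.0, 0.2, 19.6]
contact_force: [0.6, -0.8, -1.8]
finger_gap: 0.0207
finger_force: 39.6
```

```bash
python3 shot.py w_held; python3 - <<'E'
from workcell import *; s=read_state(); print(s["finger_gap"],s["finger_force"],s["contact_force"])
E
```

```text
[0.4336 0.328  0.1431] [179.96   0.18  19.59] 6.05
[ 231  156   90   89 5722] [276.7 196.8] [0.4464 0.3325 0.056 ]
[ 414  178   94   73 4824] [460.3 214. ] [0.4817 0.192  0.056 ]
[ 252  241   50   72 2871] [276.8 277.7] [0.3813 0.3092 0.056 ]
0.020921414220193654 39.58497762680054 [ 0.6267901  -0.30380592 -1.45884343]
```

View pics/w_held.png

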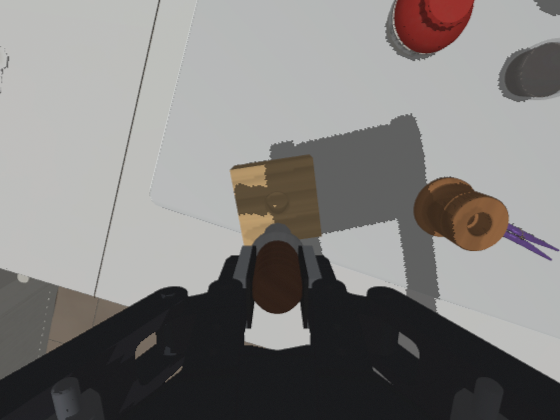

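The gauge is held centrally at column 277 with its nose near row 230, as predicted. Next I'll re-measure h1 from a settled pose.

Call:
jog_arm:
  increments:
    - {"slide": [-0.018, -0.177, 0], "roll": 0, "grip": 0}
    - {"slide": [-0.018, -0.177, 0], "roll": 0, "grip": 0}
    - {"slide": [-0.018, -0.177, 0], "roll": 0, "grip": 0}
    - {"slide": [-0.018, -0.177, 0], "roll": 0, "grip": 0}
    - {"slide": [-0.018, -0.177, 0], "roll": 0, "grip": 0}
    - {"slide": [-0.018, -0.177, 0], "roll": 0, "grip": 0}
    - {"slide": [-0.018, -0.177, 0], "roll": 0, "grip": 0}
    - {"slide": [-0.018, -0.177, 0], "roll": 0, "grip": 0}
    - {"slide": [-0.018, -0.177, 0], "roll": 0, "grip": 0}

```text
time_s: 7.0
ee_pos: [0.4166, 0.1525, 0.1451]
eef_rot: [-180.0, 0.0, 19.7]
contact_force: [0.5, 0.2, -1.3]
finger_gap: 0.0208
finger_force: 39.9
```

```bash
python3 shot.py w_h1b; python3 - <<'E'
from rim import *
im,c=load("w_h1b")
print("bore",*rim(im,c,(.4795,.1744),.056,.0097,sign=1),"foot",*rim(im,c,(.4795,.1744),.007,.029))
im,c=load("w_h1")
print("bore",*rim(im,c,(.4795,.1744),.056,.0097,sign=1),"foot",*rim(im,c,(.4795,.1744),.007,.029))
E
```

```text
[0.4166 0.1525 0.1451] [-1.7999e+02  3.0000e-02  1.9660e+01] 7.0
[  23   60  124  102 9040] [ 85.3 109.9] [0.4433 0.309  0.056 ]
[ 246   92   64   67 3349] [277.7 125.3] [0.48   0.1743 0.056 ]
[ 447  111  108   67 5812] [500.1 144.2] [0.523  0.0138 0.056 ]
[ 252  241   50   72 2878] [276.8 277.8] [0.3636 0.1334 0.056 ]
[543 258  17  46 562] [552.5 281.5] [ 0.4385 -0.0864  0.056 ]
bore [0.47941881 0.17404748 0.01019927] 0.00019963678003668585 foot [0.47957436 0.17392337 0.02880699] 0.00019174162889978863
bore [0.47949044 0.17376342 0.01024815] 0.00020008082627453062 foot [0.4796028  0.17441259 0.02919293] 0.0002040299247476271
```

Call:
jog_arm:
  increments:
    - {"slide": [0.063, 0.022, 0], "roll": 0, "grip": 0}
    - {"slide": [0.063, 0.022, 0], "roll": 0, "grip": 0}
    - {"slide": [0.063, 0.022, -0.02], "roll": 0, "grip": 0}
    - {"slide": [0.063, 0.022, -0.038], "roll": 0, "grip": 0}
    - {"slide": [0.063, 0.022, -0.04], "roll": 0, "grip": 0}
    - {"slide": [0.063, 0.022, -0.04], "roll": 0, "grip": 0}
    - {"slide": [0.063, 0.022, -0.04], "roll": 0, "grip": 0}
    - {"slide": [0.063, 0.022, -0.04], "roll": 0, "grip": 0}

```text
time_s: 7.85
ee_pos: [0.4805, 0.174, 0.1066]
eef_rot: [180.0, -0.1, 19.6]
contact_force: [-0.3, 1.0, -0.6]
finger_gap: 0.0212
finger_force: 39.9
```

```bash
python3 shot.py w_pre1
```

```text
[0.4805 0.174  0.1066] [ 1.7999e+02 -1.2000e-01  1.9590e+01] 7.85
[    0   151   136   105 10154] [ 69.1 202.5] [0.4524 0.308  0.056 ]
[ 242  177   69   69 3402] [275.9 208.2] [0.4941 0.1793 0.056 ]
[ 458  194  102   88 6353] [511.8 236.7] [0.5287 0.0228 0.056 ]
[ 252  241   50   72 2879] [276.8 277.8] [0.4468 0.1618 0.056 ]
```

View pics/w_pre1.png

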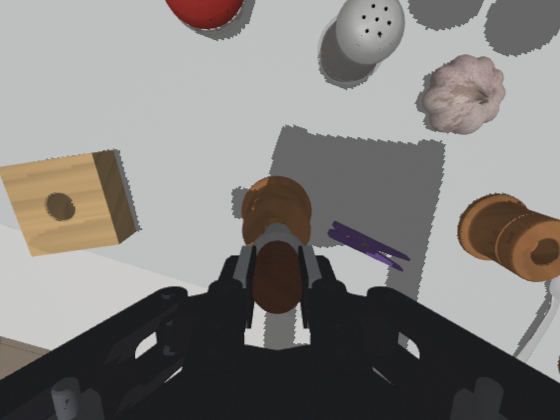

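The gauge sits right over holder h1, both centred at column 276–277. Now I'll go down slowly.

Call:
jog_arm:
  increments:
    - {"slide": [0, 0, -0.004], "roll": 0, "grip": 0}
    - {"slide": [0, 0, -0.007], "roll": 0, "grip": 0}
    - {"slide": [0, 0, -0.009], "roll": 0, "grip": 0}
    - {"slide": [0, 0, -0.011], "roll": 0, "grip": 0}
    - {"slide": [0, 0, -0.013], "roll": 0, "grip": 0}
    - {"slide": [0, 0, -0.014], "roll": 0, "grip": 0}
    - {"slide": [0, 0, -0.014], "roll": 0, "grip": 0}
    - {"slide": [0, 0, -0.014], "roll": 0, "grip": 0}

```text
time_s: 8.7
ee_pos: [0.4797, 0.1737, 0.0913]
eef_rot: [-180.0, 0.0, 19.6]
contact_force: [-0.0, 0.0, -1.6]
finger_gap: 0.0208
finger_force: 39.9
```

Call:
jog_arm:
  increments:
    - {"slide": [0, 0, -0.003], "roll": 0, "grip": 0}
    - {"slide": [0, 0, -0.005], "roll": 0, "grip": 0}
    - {"slide": [0, 0, -0.007], "roll": 0, "grip": 0}
    - {"slide": [0, 0, -0.009], "roll": 0, "grip": 0}
    - {"slide": [0, 0, -0.01], "roll": 0, "grip": 0}
    - {"slide": [0, 0, -0.011], "roll": 0, "grip": 0}
    - {"slide": [0, 0, -0.011], "roll": 0, "grip": 0}

```text
time_s: 9.4
ee_pos: [0.4797, 0.1737, 0.0801]
eef_rot: [-180.0, 0.0, 19.6]
contact_force: [-0.3, 0.7, -1.4]
finger_gap: 0.0209
finger_force: 39.9
```

Call:
jog_arm:
  increments:
    - {"slide": [0, 0, -0.001], "roll": 0, "grip": 0}
    - {"slide": [0, 0, -0.002], "roll": 0, "grip": 0}
    - {"slide": [0, 0, -0.002], "roll": 0, "grip": 0}
    - {"slide": [0, 0, -0.002], "roll": 0, "grip": 0}

```text
time_s: 9.8
ee_pos: [0.4797, 0.1737, 0.0782]
eef_rot: [-180.0, 0.0, 19.6]
contact_force: [0.1, 0.6, -1.6]
finger_gap: 0.0206
finger_force: 39.9
```

Call:
jog_arm:
  increments:
    - {"slide": [0, 0, -0.0005], "roll": 0, "grip": 0}
    - {"slide": [0, 0, -0.001], "roll": 0, "grip": 0}
    - {"slide": [0, 0, -0.001], "roll": 0, "grip": 0}

```text
time_s: 10.1
ee_pos: [0.48, 0.1738, 0.0779]
eef_rot: [180.0, -0.0, 19.6]
contact_force: [-2.5, -0.5, 5.4]
finger_gap: 0.0212
finger_force: 40.4
```

Call:
jog_arm:
  increments:
    - {"slide": [0, 0, 0], "roll": 0, "grip": 0}
    - {"slide": [0, 0, 0], "roll": 0, "grip": 0}
    - {"slide": [0, 0, 0], "roll": 0, "grip": 0}

```text
time_s: 10.4
ee_pos: [0.4801, 0.1738, 0.0779]
eef_rot: [180.0, -0.0, 19.6]
contact_force: [-2.8, 0.5, 5.8]
finger_gap: 0.0206
finger_force: 40.4
```

Call:
jog_arm:
  increments:
    - {"slide": [0, 0, 0.006], "roll": 0, "grip": 0}
    - {"slide": [0, 0, 0.016], "roll": 0, "grip": 0}
    - {"slide": [0, 0, 0.028], "roll": 0, "grip": 0}
    - {"slide": [0, 0, 0.05], "roll": 0, "grip": 0}
    - {"slide": [0, 0, 0.073], "roll": 0, "grip": 0}
    - {"slide": [0, 0, 0.073], "roll": 0, "grip": 0}

```text
time_s: 11.0
ee_pos: [0.4824, 0.1743, 0.1551]
eef_rot: [179.9, -0.4, 19.6]
contact_force: [0.4, -0.4, 0.6]
finger_gap: 0.0211
finger_force: 39.9
```

Call:
jog_arm:
  increments:
    - {"slide": [-0.1036, -0.357, 0], "roll": 0, "grip": 0}
    - {"slide": [-0.1036, -0.357, 0], "roll": 0, "grip": 0}
    - {"slide": [-0.1036, -0.357, 0], "roll": 0, "grip": 0}
    - {"slide": [-0.1036, -0.357, 0], "roll": 0, "grip": 0}
    - {"slide": [-0.1036, -0.357, 0], "roll": 0, "grip": 0}
    - {"slide": [-0.1036, -0.357, 0], "roll": 0, "grip": 0}
    - {"slide": [-0.1036, -0.357, 0], "roll": 0, "grip": 0}
    - {"slide": [-0.1036, -0.357, 0], "roll": 0, "grip": 0}
    - {"slide": [-0.1036, -0.357, 0], "roll": 0, "grip": 0}
    - {"slide": [-0.1036, -0.357, 0], "roll": 0, "grip": 0}
    - {"slide": [-0.1036, -0.357, 0], "roll": 0, "grip": 0}
    - {"slide": [-0.1036, -0.357, 0], "roll": 0, "grip": 0}

```text
time_s: 12.2
ee_pos: [0.3764, -0.1822, 0.1501]
eef_rot: [-180.0, -0.0, 19.7]
contact_force: [-0.9, -0.1, -0.4]
finger_gap: 0.021
finger_force: 40.0
```

```bash
python3 shot.py w_h3b; python3 - <<'E'
from rim import *
for n in("w_h3b","w_h3"):
    im,c=load(n)
    print("bore",*rim(im,c,(.4387,-.1612),.056,.0097,sign=1),"foot",*rim(im,c,(.4387,-.1612),.007,.029))
cv2.imwrite("pics/top1.png",grab_frame("top")[:,:,::-1])
hsv=cv2.cvtColor(cv2.imread("pics/top1.png"),cv2.COLOR_BGR2HSV)
m=cv2.inRange(hsv,(3,110,50),(16,255,255))
for s,cc,_ in blobs(m[200:300]>0,60): print(s,cc+[0,200],ray(cam("top"),cc[0],cc[1]+200,.056).round(4))
E
```

```text
[ 0.3764 -0.1822  0.1501] [-179.98   -0.     19.69] 12.2
[  362    58   198   234 27466] [476.5 177.5] [ 0.4552 -0.3202  0.056 ]
[ 248   94   63   66 3236] [278.9 126.4] [ 0.4395 -0.1615  0.056 ]
[ 252  241   50   73 2902] [276.8 278. ] [ 0.3208 -0.2023  0.056 ]
bore [ 0.43886968 -0.16184684  0.00986419] 0.0001590384032543529 foot [ 0.43889613 -0.16182828  0.02887347] 0.00017944087688882837
bore [ 0.4389544  -0.16178554  0.00985902] 0.00023914497296643675 foot [ 0.4388912  -0.16181331  0.02894924] 0.00015496632869707073
[266  10  23  24 398] [276.82160804 221.19849246] [ 0.5222 -0.0054  0.056 ]
[188  31  27  24 373] [199.27613941 242.1152815 ] [0.4769 0.1678 0.056 ]
[334  47  25  24 421] [345.96674584 258.37054632] [ 0.4387 -0.1569  0.056 ]
```

View pics/w_h3b.png

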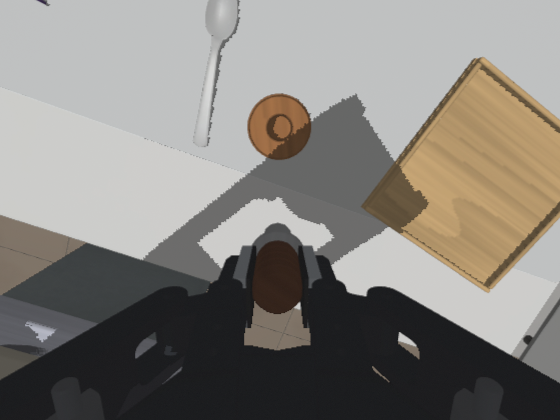

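The holder h3 is at (279,126) with a clear bore, the spoon handle to its left, and the gauge upright in the fingers. The two fits agree on (0.4389, -0.1618).

Call:
jog_arm:
  increments:
    - {"slide": [0.063, 0.0212, 0], "roll": 0, "grip": 0}
    - {"slide": [0.063, 0.0212, 0], "roll": 0, "grip": 0}
    - {"slide": [0.063, 0.0212, -0.02], "roll": 0, "grip": 0}
    - {"slide": [0.063, 0.0212, -0.04], "roll": 0, "grip": 0}
    - {"slide": [0.063, 0.0212, -0.045], "roll": 0, "grip": 0}
    - {"slide": [0.063, 0.0212, -0.045], "roll": 0, "grip": 0}
    - {"slide": [0.063, 0.0212, -0.045], "roll": 0, "grip": 0}
    - {"slide": [0.063, 0.0212, -0.045], "roll": 0, "grip": 0}
    - {"slide": [0.063, 0.0212, -0.045], "roll": 0, "grip": 0}

```text
time_s: 13.2
ee_pos: [0.4397, -0.1624, 0.1064]
eef_rot: [179.9, -0.1, 19.6]
contact_force: [0.6, 0.7, -1.2]
finger_gap: 0.021
finger_force: 40.0
```

Call:
jog_arm:
  increments:
    - {"slide": [0, 0, -0.004], "roll": 0, "grip": 0}
    - {"slide": [0, 0, -0.007], "roll": 0, "grip": 0}
    - {"slide": [0, 0, -0.009], "roll": 0, "grip": 0}
    - {"slide": [0, 0, -0.011], "roll": 0, "grip": 0}
    - {"slide": [0, 0, -0.013], "roll": 0, "grip": 0}
    - {"slide": [0, 0, -0.014], "roll": 0, "grip": 0}
    - {"slide": [0, 0, -0.014], "roll": 0, "grip": 0}
    - {"slide": [0, 0, -0.014], "roll": 0, "grip": 0}

```text
time_s: 14.0
ee_pos: [0.4392, -0.1621, 0.0913]
eef_rot: [180.0, -0.0, 19.6]
contact_force: [-0.7, 0.5, -1.7]
finger_gap: 0.0209
finger_force: 40.0
```

Call:
jog_arm:
  increments:
    - {"slide": [0, 0, -0.003], "roll": 0, "grip": 0}
    - {"slide": [0, 0, -0.005], "roll": 0, "grip": 0}
    - {"slide": [0, 0, -0.007], "roll": 0, "grip": 0}
    - {"slide": [0, 0, -0.009], "roll": 0, "grip": 0}
    - {"slide": [0, 0, -0.01], "roll": 0, "grip": 0}
    - {"slide": [0, 0, -0.012], "roll": 0, "grip": 0}
    - {"slide": [0, 0, -0.012], "roll": 0, "grip": 0}

```text
time_s: 14.7
ee_pos: [0.439, -0.162, 0.079]
eef_rot: [-180.0, 0.0, 19.6]
contact_force: [-0.2, -0.2, -1.7]
finger_gap: 0.0208
finger_force: 40.0
```

Call:
jog_arm:
  increments:
    - {"slide": [0, 0, -0.001], "roll": 0, "grip": 0}
    - {"slide": [0, 0, -0.002], "roll": 0, "grip": 0}
    - {"slide": [0, 0, -0.002], "roll": 0, "grip": 0}
    - {"slide": [0, 0, -0.002], "roll": 0, "grip": 0}

```text
time_s: 15.1
ee_pos: [0.4391, -0.1621, 0.0773]
eef_rot: [-180.0, 0.0, 19.6]
contact_force: [0.7, -0.3, -1.5]
finger_gap: 0.021
finger_force: 40.0
```

Level with where h1 stopped, and there is no force. I'll creep past that depth.

Call:
jog_arm:
  increments:
    - {"slide": [0, 0, -0.0007], "roll": 0, "grip": 0}
    - {"slide": [0, 0, -0.0015], "roll": 0, "grip": 0}
    - {"slide": [0, 0, -0.0015], "roll": 0, "grip": 0}

```text
time_s: 15.4
ee_pos: [0.4391, -0.162, 0.0757]
eef_rot: [-180.0, 0.0, 19.6]
contact_force: [0.1, 0.6, -1.0]
finger_gap: 0.0207
finger_force: 40.0
```

Call:
jog_arm:
  increments:
    - {"slide": [0, 0, -0.0007], "roll": 0, "grip": 0}
    - {"slide": [0, 0, -0.0015], "roll": 0, "grip": 0}
    - {"slide": [0, 0, -0.0015], "roll": 0, "grip": 0}

```text
time_s: 15.7
ee_pos: [0.439, -0.162, 0.0741]
eef_rot: [-180.0, 0.0, 19.6]
contact_force: [0.3, 0.0, -1.7]
finger_gap: 0.0209
finger_force: 40.0
```

Call:
jog_arm:
  increments:
    - {"slide": [0, 0, -0.0015], "roll": 0, "grip": 0}
    - {"slide": [0, 0, -0.003], "roll": 0, "grip": 0}
    - {"slide": [0, 0, -0.0045], "roll": 0, "grip": 0}
    - {"slide": [0, 0, -0.006], "roll": 0, "grip": 0}
    - {"slide": [0, 0, -0.0075], "roll": 0, "grip": 0}
    - {"slide": [0, 0, -0.0085], "roll": 0, "grip": 0}
    - {"slide": [0, 0, -0.0085], "roll": 0, "grip": 0}

```text
time_s: 16.4
ee_pos: [0.439, -0.162, 0.0656]
eef_rot: [-180.0, 0.0, 19.6]
contact_force: [0.1, 0.3, -1.2]
finger_gap: 0.021
finger_force: 40.0
```

Call:
jog_arm:
  increments:
    - {"slide": [0, 0, -0.0007], "roll": 0, "grip": 0}
    - {"slide": [0, 0, -0.0014], "roll": 0, "grip": 0}
    - {"slide": [0, 0, -0.0014], "roll": 0, "grip": 0}

```text
time_s: 16.7
ee_pos: [0.4391, -0.1621, 0.0643]
eef_rot: [-180.0, 0.0, 19.6]
contact_force: [0.1, 0.3, -1.6]
finger_gap: 0.0208
finger_force: 40.0
```

Call:
jog_arm:
  increments:
    - {"slide": [0, 0, -0.0005], "roll": 0, "grip": 0}
    - {"slide": [0, 0, -0.0008], "roll": 0, "grip": 0}
    - {"slide": [0, 0, -0.0008], "roll": 0, "grip": 0}

```text
time_s: 17.0
ee_pos: [0.4393, -0.1621, 0.0641]
eef_rot: [180.0, -0.0, 19.6]
contact_force: [-2.3, 1.0, 5.0]
finger_gap: 0.0211
finger_force: 40.6
```

It is fully home: 5 N at a TCP height of 0.064. I'll open the fingers and check.

Call:
jog_arm:
  increments:
    - {"slide": [0, 0, 0], "roll": 0, "grip": 100}
    - {"slide": [0, 0, 0], "roll": 0, "grip": 100}
    - {"slide": [0, 0, 0], "roll": 0, "grip": 100}
    - {"slide": [0, 0, 0], "roll": 0, "grip": 100}
    - {"slide": [0, 0, 0], "roll": 0, "grip": 100}
    - {"slide": [0, 0, 0], "roll": 0, "grip": 100}
    - {"slide": [0, 0, 0], "roll": 0, "grip": 100}
    - {"slide": [0, 0, 0], "roll": 0, "grip": 100}

```text
time_s: 17.8
ee_pos: [0.4391, -0.1621, 0.0636]
eef_rot: [180.0, -0.0, 19.6]
contact_force: [-0.8, -0.8, 0.3]
finger_gap: 0.0849
finger_force: 0.0
```

```bash
python3 shot.py w_home
```

```text
[ 0.4391 -0.1621  0.0636] [180.    -0.    19.59] 17.8
[   0    0  122   58 5242] [67.2 22.9] [ 0.5122 -0.0386  0.056 ]
[  416   141   144   206 16474] [507.8 247.8] [ 0.4844 -0.2762  0.056 ]
[ 234  185   85  129 7523] [276.3 245.2] [ 0.4445 -0.16    0.056 ]
```

View pics/w_home.png

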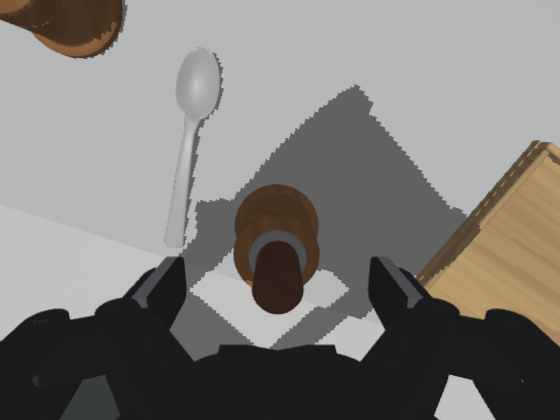

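The collar sits on the holder's top around (277,245), and the open fingers straddle it clear of the spoon. I'll go down and grip the holder's body.

Call:
jog_arm:
  increments:
    - {"slide": [0, 0, -0.01], "roll": 0, "grip": 100}
    - {"slide": [0, 0, -0.02], "roll": 0, "grip": 100}
    - {"slide": [0, 0, -0.03], "roll": 0, "grip": 100}
    - {"slide": [0, 0, -0.036], "roll": 0, "grip": 100}
    - {"slide": [0, 0, -0.038], "roll": 0, "grip": 100}
    - {"slide": [0, 0, -0.038], "roll": 0, "grip": 100}
    - {"slide": [0, 0, -0.038], "roll": 0, "grip": 100}
    - {"slide": [0, 0, -0.038], "roll": 0, "grip": 100}

```text
time_s: 18.65
ee_pos: [0.4396, -0.1623, 0.0261]
eef_rot: [180.0, -0.0, 19.6]
contact_force: [0.4, -0.9, -0.0]
finger_gap: 0.0853
finger_force: 0.0
```

Call:
jog_arm:
  increments:
    - {"slide": [0, 0, 0], "roll": 0, "grip": 0}
    - {"slide": [0, 0, 0], "roll": 0, "grip": 0}
    - {"slide": [0, 0, 0], "roll": 0, "grip": 0}
    - {"slide": [0, 0, 0], "roll": 0, "grip": 0}
    - {"slide": [0, 0, 0], "roll": 0, "grip": 0}
    - {"slide": [0, 0, 0], "roll": 0, "grip": 0}
    - {"slide": [0, 0, 0], "roll": 0, "grip": 0}
  newtons: 40

```text
time_s: 19.35
ee_pos: [0.4394, -0.1622, 0.026]
eef_rot: [180.0, -0.0, 19.6]
contact_force: [-2.0, 0.9, 5.3]
finger_gap: 0.0457
finger_force: 41.5
```

Call:
jog_arm:
  increments:
    - {"slide": [0, 0, 0.005], "roll": 0, "grip": 0}
    - {"slide": [0, 0, 0.012], "roll": 0, "grip": 0}
    - {"slide": [0, 0, 0.02], "roll": 0, "grip": 0}
    - {"slide": [0, 0, 0.028], "roll": 0, "grip": 0}
    - {"slide": [0, 0, 0.03], "roll": 0, "grip": 0}
    - {"slide": [0, 0, 0.03], "roll": 0, "grip": 0}

```text
time_s: 19.95
ee_pos: [0.4397, -0.1624, 0.0564]
eef_rot: [179.9, -0.1, 19.6]
contact_force: [-0.4, 0.3, -2.2]
finger_gap: 0.0456
finger_force: 41.6
```

```bash
python3 shot.py w_lift; python3 - <<'E'
from h import *
im=grab_frame("top")[:,:,::-1]; cv2.imwrite("pics/top2.png",im)
im2=grab_frame("side")[:,:,::-1]; cv2.imwrite("pics/side2.png",im2)
# tray corners from initial top view, rim height 14 mm
hsv=cv2.cvtColor(cv2.imread("pics/top0.png"),cv2.COLOR_BGR2HSV)
m=np.zeros(hsv.shape[:2],np.uint8); m[200:300,380:490]=cv2.inRange(hsv,(8,40,70),(30,200,255))[200:300,380:490]
b=max(blobs(m>0,300),key=lambda b:b[0][4]); r=cv2.minAreaRect(np.argwhere(b[2])[:,::-1].astype(np.float32))
P=np.array([ray(cam("top"),*q,.014) for q in cv2.boxPoints(r)]); print(P.round(4),P.mean(0).round(4),np.linalg.norm(np.diff(P,axis=0),axis=1))
a=cv2.imread("pics/w_lift.png"); cv2.imwrite("pics/lift.png",np.hstack([cv2.resize(a,(400,300)),cv2.resize(im2[60:330,200:440],(400,300))]))
E
```

```text
[ 0.4397 -0.1624  0.0564] [ 1.7994e+02 -6.0000e-02  1.9580e+01] 19.95
[   0    0  116   56 4940] [61.7 22.6] [ 0.5116 -0.0415  0.056 ]
[  414   142   146   236 17707] [512.1 262.4] [ 0.4794 -0.2764  0.056 ]
[  222   197   111   153 11651] [276.8 272. ] [ 0.4339 -0.1646  0.056 ]
[[ 0.3952 -0.2579  0.014 ]
 [ 0.55   -0.3015  0.014 ]
 [ 0.5094 -0.4652  0.014 ]
 [ 0.3573 -0.418   0.014 ]] [ 0.453  -0.3606  0.014 ] [0.1607998  0.16869123 0.15924924]
```

View pics/lift.png

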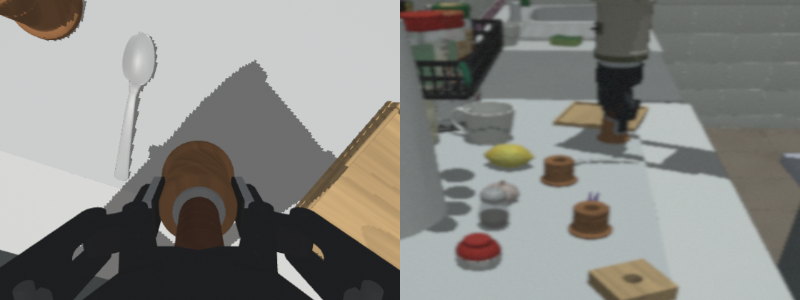

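The holder hangs upright in the fingers about 30 mm up, with the gauge still home (wrist view, around column 277). The tray centre is about (0.453, -0.364).

Call:
jog_arm:
  increments:
    - {"slide": [0.002, -0.03, 0], "roll": 0, "grip": 0}
    - {"slide": [0.005, -0.065, 0], "roll": 0, "grip": 0}
    - {"slide": [0.007, -0.1, 0], "roll": 0, "grip": 0}
    - {"slide": [0.009, -0.135, 0], "roll": 0, "grip": 0}
    - {"slide": [0.012, -0.17, 0], "roll": 0, "grip": 0}
    - {"slide": [0.014, -0.195, 0], "roll": 0, "grip": 0}
    - {"slide": [0.014, -0.202, 0], "roll": 0, "grip": 0}
    - {"slide": [0.014, -0.202, 0], "roll": 0, "grip": 0}
    - {"slide": [0.014, -0.202, 0], "roll": 0, "grip": 0}
    - {"slide": [0.014, -0.202, 0], "roll": 0, "grip": 0}

```text
time_s: 21.1
ee_pos: [0.453, -0.3627, 0.0552]
eef_rot: [-179.9, 0.0, 19.6]
contact_force: [0.0, 0.3, -3.5]
finger_gap: 0.0458
finger_force: 42.2
```

Call:
jog_arm:
  increments:
    - {"slide": [0, 0, -0.006], "roll": 0, "grip": 0}
    - {"slide": [0, 0, -0.012], "roll": 0, "grip": 0}
    - {"slide": [0, 0, -0.017], "roll": 0, "grip": 0}
    - {"slide": [0, 0, -0.021], "roll": 0, "grip": 0}
    - {"slide": [0, 0, -0.0235], "roll": 0, "grip": 0}
    - {"slide": [0, 0, -0.0235], "roll": 0, "grip": 0}
    - {"slide": [0, 0, -0.0235], "roll": 0, "grip": 0}

```text
time_s: 21.8
ee_pos: [0.4532, -0.3642, 0.0322]
eef_rot: [180.0, -0.0, 19.6]
contact_force: [-0.5, 0.0, -3.0]
finger_gap: 0.0457
finger_force: 42.2
```

Call:
jog_arm:
  increments:
    - {"slide": [0, 0, -0.0007], "roll": 0, "grip": 0}
    - {"slide": [0, 0, -0.0014], "roll": 0, "grip": 0}
    - {"slide": [0, 0, -0.0014], "roll": 0, "grip": 0}

```text
time_s: 22.1
ee_pos: [0.4533, -0.3643, 0.0311]
eef_rot: [180.0, -0.0, 19.6]
contact_force: [-0.5, 0.7, 0.3]
finger_gap: 0.0453
finger_force: 42.5
```

Touching down now. I'll release and rise.

Call:
jog_arm:
  increments:
    - {"slide": [0, 0, 0], "roll": 0, "grip": 100}
    - {"slide": [0, 0, 0], "roll": 0, "grip": 100}
    - {"slide": [0, 0, 0], "roll": 0, "grip": 100}
    - {"slide": [0, 0, 0], "roll": 0, "grip": 100}
    - {"slide": [0, 0, 0], "roll": 0, "grip": 100}
    - {"slide": [0, 0, 0], "roll": 0, "grip": 100}
    - {"slide": [0, 0, 0], "roll": 0, "grip": 100}
    - {"slide": [0, 0, 0], "roll": 0, "grip": 100}

```text
time_s: 22.9
ee_pos: [0.4531, -0.3641, 0.0307]
eef_rot: [-180.0, 0.0, 19.6]
contact_force: [0.3, 0.5, -0.1]
finger_gap: 0.0855
finger_force: 0.0
```

Call:
jog_arm:
  increments:
    - {"slide": [0, 0, 0.02], "roll": 0, "grip": 100}
    - {"slide": [0, 0, 0.05], "roll": 0, "grip": 100}
    - {"slide": [0, 0, 0.09], "roll": 0, "grip": 100}
    - {"slide": [0, 0, 0.13], "roll": 0, "grip": 100}
    - {"slide": [0, 0, 0.15], "roll": 0, "grip": 100}
    - {"slide": [-0.05, -0.02, 0.15], "roll": 0, "grip": 100}
    - {"slide": [-0.05, -0.02, 0.15], "roll": 0, "grip": 100}
    - {"slide": [-0.05, -0.02, 0.15], "roll": 0, "grip": 100}
    - {"slide": [-0.05, -0.02, 0.15], "roll": 0, "grip": 100}

```text
time_s: 23.8
ee_pos: [0.4033, -0.3838, 0.1804]
eef_rot: [-180.0, -0.0, 19.6]
contact_force: [-0.1, -0.4, 0.2]
finger_gap: 0.085
finger_force: 0.0
```

```bash
python3 shot.py w_end; python3 - <<'E'
from h import *
a=cv2.imread("pics/w_end.png"); t=grab_frame("side")[:,:,::-1]
cv2.imwrite("pics/end.png",np.hstack([cv2.resize(a,(400,300)),cv2.resize(t[60:330,200:440],(400,300))]))
E
```

```text
[ 0.4033 -0.3838  0.1804] [-1.7997e+02 -1.0000e-02  1.9560e+01] 23.8
[  163    13   221   229 26053] [271. 130.] [ 0.4614 -0.3581  0.056 ]
```

View pics/end.png

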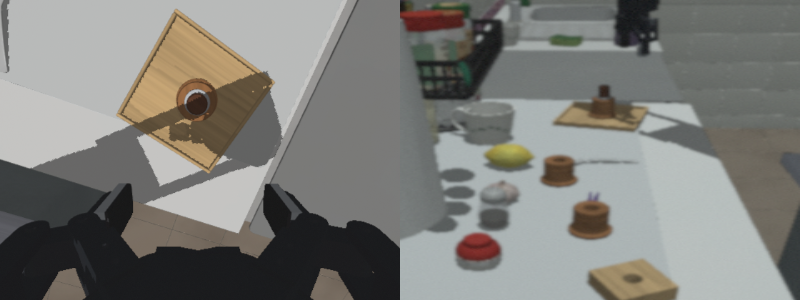

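The holder stands upright at the centre of the tray (197,100 in the left half) with the gauge in it. The other two holders and the bystanders are where they were.

```bash
python3 -c "
from workcell import *
print(hand_in())"
```

```text
the job is handed in; nothing more can be done
None
```

I felt the gauge stop in one tight holder at about 7 N. It then went fully home in the free holder, which now stands upright in the tray with the gauge in it; I handed the job in at about 24 s, and no verdict came back.

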